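# Put the pulley kit back in its holders

### The job

The winch practical is over: put each piece of the kit back in its own wooden holder. Each hooked mass stands hook up in the round well of its own size, the ceramic spool stands over the steel rod of the spindle, right down on its foot, and the brass pulley block lies flat and lengthways in the rectangular tray. Set each piece down rather than dropping it, in whatever order suits you, and leave the chrome trolley wheel and the stop-clock lying where they are.

Things in the scene. Friction and masses are not known exactly. Their poses are not given: they have to be found in the camera images.
- mass_large: large black cast-iron hooked mass, about 500 g: an upright cylinder 50 mm in diameter and 36 mm high with a thin iron hook (wire 4 mm, 21 mm wide at most) rising from the middle of its top to 66 mm. Loose, stands on the bench. Origin: centre of its flat underside; z points up through the hook. Take it across the cylinder, hook between the fingers.
- mass_small: small black cast-iron hooked mass, about 200 g: an upright cylinder 30 mm in diameter and 38 mm high with the same thin hook on top, to 68 mm. Loose, stands on the bench. Origin: centre of its flat underside; z points up through the hook.
- spool: white ceramic spool, about 90 g, standing on end: 48 mm high, round flanges 48 mm in diameter and 8 mm thick at bottom and top (the top flange lies 40 to 48 mm above the underside), waist between them 32 mm in diameter, open bore 22 mm in diameter right through. Loose. Origin: centre of its underside; z along the bore, up. Easily gripped across the top flange.
- pulley: brass pulley block, 220 g, lying flat: two cheek plates 56 x 34 mm, round-ended, 6 mm thick, at 0-6 and 20-26 mm above the underside, a grooved sheave between; brass eye at the +x end, small steel hook at the -x end, 80 mm overall. Loose. Origin: centre of underside; x along its length, z up. Grip across its width (its y) by the upper cheek.
- block_large: square pale wooden block 90 x 90 mm, 20 mm high, with one round blind felt-floored well 66 mm in diameter and 10 mm deep in the middle of its top (well floor 10 mm above the bench): holder of the large mass. Does not move. Origin: centre of its underside, z up.
- block_small: square pale wooden block 70 x 70 mm, 20 mm high, with one round blind felt-floored well 46 mm in diameter and 10 mm deep in the middle of its top (well floor 10 mm above the bench): holder of the small mass. Does not move. Origin: centre of its underside, z up.
- spindle: round pale wooden foot 76 mm in diameter and 14 mm high, grey felt on top, with an upright bare steel rod 6 mm in diameter in its centre, round-ended, its tip 72 mm above the bench: holder of the spool, which stands on the foot with the rod up its bore (the rod then shows 10 mm above the spool). Does not move. Origin: centre of its underside, z up along the rod.
- cradle: shallow rectangular pale wooden tray 112 x 66 mm outside and 16 mm high, 8 mm walls, inside 96 x 50 mm and 8 mm deep, grey felt floor (8 mm above the bench): holder of the pulley block, which lies flat in it, lengthways, hook at either end. Does not move. Origin: centre of its underside; x along its length, z up.
- wheel: chrome trolley wheel lying flat, 60 mm in diameter and 19 mm high, loose, 250 g. A bystander, to be left alone. Origin: centre of its underside.
- stopclock: pocket stop-clock lying flat, white dial up, 56 mm in diameter and 14 mm high with a crown sticking out 12 mm at +x, loose, 90 g. A bystander, to be left alone. Origin: centre of its underside.
Things that resemble listed ones, but are neither listed nor needed, are in the scene too. Leave any turquoise look-alike of the mass_small alone. What is shaped like the mass_large but orange is not meant.

How it is judged:
At the end, for the whole second after the job is handed in: Each mass upright on the floor of its own well (11 mm of centre), spool on the spindle's foot (11 mm), pulley block flat on the tray's floor (15 mm, 20 degrees, either way round); all released, at rest, tilted under 7 degrees; wheel and stop-clock within 20 mm of their start (horizontal distance between mass_large and block_large below 0.011 m and z of mass_large in the frame of block_large below 0.0135 m and angle between each of mass_large, mass_small, spool, pulley's own z axis and vertical below 0.12 rad and linear speed of each of mass_large, mass_small, spool, pulley below 0.02 m/s and angular speed of each of mass_large, mass_small, spool, pulley below 0.3 rad/s and horizontal distance between mass_small and block_small below 0.011 m and z of mass_small in the frame of block_small below 0.0135 m and horizontal distance between spool and spindle below 0.011 m and z of spool in the frame of spindle below 0.0175 m and horizontal distance between pulley and cradle below 0.015 m and z of pulley in the frame of cradle below 0.0115 m and angle between the x axis of pulley and the x axis of cradle, either way round below 0.35 rad and distance of each of wheel, stopclock from where it was at the start of the episode below 0.02 m); the robot touches nothing.
It fails at once if a piece of the kit is dropped: out of the fingers it falls faster than 0.8 m/s (a drop of about 33 mm) ((linear speed of mass_large above 0.8 m/s and not (contact force between mass_large and the fingers above 0.05 N)) or (linear speed of mass_small above 0.8 m/s and not (contact force between mass_small and the fingers above 0.05 N)) or (linear speed of spool above 0.8 m/s and not (contact force between spool and the fingers above 0.05 N)) or (linear speed of pulley above 0.8 m/s and not (contact force between pulley and the fingers above 0.05 N))).
It fails at once if the trolley wheel or the stop-clock is pushed more than 20 mm from where it lay (distance of any of wheel, stopclock from where it was at the start of the episode above 0.02 m).
It also fails if it takes over 96 s, if anything falls off the work surface, if the arm or the gripper's body presses on something with over 40 N, if the wrist force passes 120 N, or if a joint passes its speed limit or range.

### The arm

A 6-joint arm with a two-finger parallel gripper is mounted at the origin on the work surface. World frame = base frame: x ahead of the robot, y to its left, z up, the work surface at z = 0. Lengths are in m, angles in rad, forces in N, time in s.
With the tool pointing down it reaches from about 0.325 to 0.85 m from the base axis. Payload 4.4 kg.
Tool frame: the origin (TCP) lies on the centre line of the jaws, within the pads' length; the fingertips stand 19 mm ahead of it and the grasp point (between the pads) is the TCP (tip_extent is the distance from the TCP to the fingertips, in m); z points along the fingers, y is the line along which they close (so a half turn about z gives the same grasp; the last joint's range is limited). The gripper opens to 94 mm and grips with 3 to 60 N. Pads are 16 mm wide; open, the fingers measure 119 mm over their backs; the gripper's body (75 mm by 177 mm) begins 78 mm behind the grasp point.
Start: joints at [-1.264, 0.207, 1.542, -0, 1.393, -0.15], TCP at [0.254, -0.516, 0.224] pointing down, gripper open.
Joint ranges: [-2.73, 2.73], [-0.86, 2.22], [0.23, 2.46], [-1.11, 4.25], [0.08, 2.63], [-2.82, 2.82]. Speed limits (rad/s): [2.79, 2.79, 3.14, 3.14, 3.14, 3.14].

### API

Orientations are given as a rotation vector (axis times angle).
In Python, from bench import observe, camera, camera_params, finish_job, tip_extent gives the robot as it stands.
- The arm moves only by the shell command python3 -m handwheel 'ROWS' [FORCE]. ROWS is JSON, a list that holds one entry, the list of rows, each a list of 7 numbers: the turn, a rotation vector about the tool's x, y, z in degrees, then the shift along the tool's x, y, z in cm, then the opening, from -1 (shut) to 1 (fully open). A call has 1 to 8 rows; each row is the pose to reach, as a shift and turn from the pose commanded when the call began, along the tool's axes at that moment; what a row does not reach only later rows make up. A row lasts 1/10 s, in which the tool goes at most 50 mm and 8.59 degrees, less where a joint would pass 70% of its speed; a pose out of reach is approached as far as the arm can. A call with a gripper value outside its range is refused whole. The fingers move at their own pace and stop on an object; FORCE is the grip in N (left out, the last holds). Time passes only in rows, so rows that repeat a pose let the fingers close. It gives the time, the measured TCP pose, the force, the opening and the grip force at its end, in the units of the state.
- observe(): the state, without advancing time (a new reading comes with each control period).
- camera(name): name is "scene" or "top" or "wrist"; returns the picture (420x560x3 uint8, red, green, blue); there is no depth.
- camera_params(name): a dict with "camera_matrix" (3x3 intrinsics, pixels), "D" ([k1, k2, p1, p2, k3] as OpenCV has them; the pictures are not rectified), "R" (3x3) and "t" (3): a world point X has camera coordinates R X + t; the wrist camera has in their place "mount" (4x4, takes a point from camera to tool coordinates, whose origin is the TCP and whose axes are the flange's). Camera axes: x right, y down, z forward; pixel columns grow to the right and rows downward; lengths in m; the calibration is good to about 2 mm. A picture is of the moment at which its call begins: read the wrist's pose just before it. camera_params takes no time and is no camera call.
- finish_job(): hands the job in; it is judged then, once.
The state is a dict: "time": time; "joints": joint angles; "joint_velocities": joint speeds; "effort": joint torques, N m; "tcp_pos": TCP position; "ee_rot": TCP orientation; "force": force on the tool from outside, world axes, zero at the start; "wrist_torque": the same for the moment, N m; "gripper_width": opening from 0.0 (shut) to 1.0 (fully open); "grip_force": force on a finger pad.
Only numpy, scipy, OpenCV 4.12 (cv2) and the standard library are available. Lean on these libraries where they do the work, as an engineer would, in place of code of your own. Each camera call takes 0.05 s, during which the arm holds its last target. There are 200 camera calls.

## Working session

There is one attempt and no reset: what is moved stays moved. The work goes in short steps, Python scripts to look and compute and a shell command to move; the robot and the scene stay as the last step left them, time stands still between calls to the robot, and variables do not carry over. Pictures are saved under pics/ and viewed, at most 14 in all, crops included, and the job is handed in when it is done.

```bash
ls; mkdir -p pics
python3 - <<'E'
from bench import *
import cv2,numpy as np
print(observe())
for n in ("scene","top","wrist"):
    im=camera(n); cv2.imwrite(f"pics/{n}0.png",im[:,:,::-1]); print(n,camera_params(n))
E
```

```text
pics
{'time': 0.0, 'joints': array([-1.26448908e+00,  2.07413253e-01,  1.54295329e+00, -2.49473684e-05,
        1.39348587e+00, -1.50501193e-01]), 'joint_velocities': array([ 1.03079440e-03,  7.11984042e-05,  2.22544285e-03,  1.33463026e-03,
       -2.27310551e-03, -1.28459701e-04]), 'effort': array([ 4.24476329e-04, -3.70875192e+01, -2.81418014e+01,  6.99847564e-02,
        3.61902534e-02, -1.67454027e-04]), 'tcp_pos': array([ 0.25337278, -0.51531205,  0.22329491]), 'ee_rot': array([-3.05780809e+00, -7.10827424e-01,  3.14470092e-04]), 'force': array([-0.13652597, -1.11247555, -0.06274695]), 'wrist_torque': array([-0.0421243 ,  0.00055825,  0.00177214]), 'grip_force': 0.0, 'gripper_width': 1.0013227019685302}
scene {'camera_matrix': array([[423.6377067 ,   0.        , 281.07800349],
       [  0.        , 423.6377067 , 212.87561457],
       [  0.        ,   0.        ,   1.        ]]), 'D': array([-0.12490365,  0.        ,  0.        ,  0.        ,  0.        ]), 'R': array([[ 0.88275775,  0.46969993,  0.01098792],
       [ 0.32865124, -0.60061903, -0.72886565],
       [-0.33574859,  
[... 439 characters left out ...]
09208392, -0.02647245, -0.9953993 ]]), 't': array([-0.00675034,  0.50109959,  0.9582253 ])}
wrist {'camera_matrix': array([[327.98479569,   0.        , 278.25887245],
       [  0.        , 327.98479569, 204.36788789],
       [  0.        ,   0.        ,   1.        ]]), 'D': array([-0.06777059,  0.        ,  0.        ,  0.        ,  0.        ]), 'mount': array([[-1.85213066e-05, -9.69511013e-01, -2.45047741e-01,
         7.02612276e-02],
       [ 9.99999999e-01, -7.64275066e-06, -4.53445343e-05,
        -8.88123789e-04],
       [ 4.20891866e-05, -2.45047741e-01,  9.69511012e-01,
        -1.60509047e-01],
       [ 0.00000000e+00,  0.00000000e+00,  0.00000000e+00,
         1.00000000e+00]])}
```

View pics/top0.png

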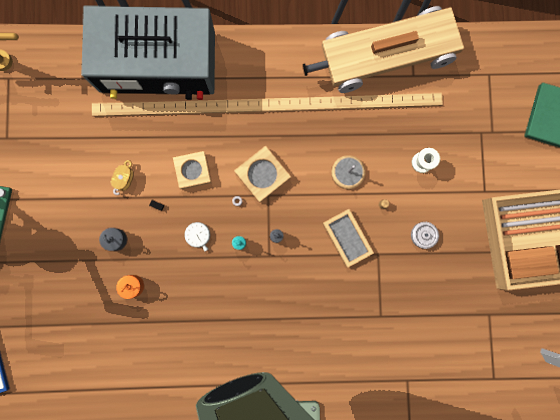

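View pics/scene0.png

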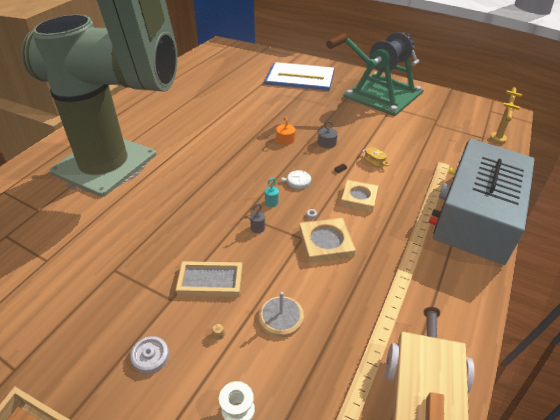

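The top view shows the following, by pixel:
- **Large black mass:** (112,239). The orange look-alike at (129,287) is rejected.
- **Small black mass:** (277,237). The turquoise look-alike at (239,242) is rejected.
- **White spool:** (427,160). The small white ring at (238,201) is rejected.
- **Pulley:** (121,177). The brass bits at (385,204) and the brass piece at the left edge, (5,58), are rejected.
- **Holders:** block_small (192,170), block_large (263,174), spindle (348,172), cradle (349,239).
- **Bystanders:** wheel (425,235), stop-clock (197,236).

In the scene view the large mass is at (327,137), the small mass at (258,222), the spool at (236,400) and the pulley at (375,157).

```bash
cat > h.py <<'E'
import cv2,numpy as np
from bench import *
from scipy.spatial.transform import Rotation as Ro
def ray(p,uv,pose=None):
    n=cv2.undistortPoints(np.float64([[uv]]),p["camera_matrix"],p["D"])[0,0]; d=np.array([*n,1.])
    if "R" in p: return -p["R"].T@p["t"], p["R"].T@d
    M=p["mount"]; T=Ro.from_rotvec(pose[1]).as_matrix()
    return T@M[:3,3]+pose[0], T@M[:3,:3]@d
def plane(r,z): o,d=r; return o+d*(z-o[2])/d[2]
def tri(rs):
    A=sum(np.eye(3)-np.outer(d,d)/(d@d) for o,d in rs); b=sum((np.eye(3)-np.outer(d,d)/(d@d))@o for o,d in rs)
    return np.linalg.solve(A,b)
def blob(im,seed,kind,box=32):
    "mask of one colour kind around the seed -> biggest contour near it"
    h=cv2.cvtColor(im,cv2.COLOR_RGB2HSV).astype(int); H,S,V=h[...,0],h[...,1],h[...,2]
    m={"black":(V<95)&(S<110),"white":(V>150)&(S<60),"grey":(S<75),"brass":(H>19)&(H<32)&(S>120)&(V>70),
       "pale":((H>14)&(H<32)&(V>150)&(S<150))|(S<75)}[kind].astype(np.uint8)
    k=np.zeros_like(m); x,y=seed; k[max(0,y-box):y+box,max(0,x-box):x+box]=1
    m=cv2.morphologyEx(m*k,cv2.MORPH_CLOSE,np.ones((3,3)))
    cs=cv2.findContours(m,cv2.RETR_EXTERNAL,cv2.CHAIN_APPROX_NONE)[0]
    return max(cs,key=cv2.contourArea)
E
cat > m.py <<'E'
from h import *
S={"large":("black",(112,239),(327,137),20,15),"small":("black",(277,237),(258,222),14,14),"spool":("white",(427,160),(236,400),22,28),
"pulley":("brass",(121,177),(375,157),24,18),"bs":("pale",(192,170),(360,196),26,26),"bl":("pale",(263,174),(327,240),34,36),
"spin":("pale",(348,172),(282,316),26,32),"cradle":("pale",(349,239),(210,280),36,40)}
im=[cv2.imread(f"pics/{n}0.png")[:,:,::-1].copy() for n in("top","scene")]; P=[camera_params("top"),camera_params("scene")]
vis=[cv2.resize(i,None,fx=3,fy=3) for i in im]
for n,(k,a,b,ba,bb) in S.items():
    c=[blob(im[0],a,k,ba),blob(im[1],b,k,bb)]; ctr=[]
    for i in(0,1):
        mo=cv2.moments(c[i]); ctr.append((mo['m10']/mo['m00'],mo['m01']/mo['m00'])); cv2.drawContours(vis[i],[c[i]*3+1],-1,(255,0,255),1)
    r=cv2.minAreaRect(c[0]); X=tri([ray(P[0],ctr[0]),ray(P[1],ctr[1])])
    box=np.array([plane(ray(P[0],q),X[2])[:2] for q in cv2.boxPoints(r)])
    e=box[1]-box[0],box[2]-box[1]; e=max(e,key=np.linalg.norm)
    print(n,np.round(ctr,1).tolist(),"tri",X.round(4),"rect centre",box.mean(0).round(4),"sides",np.round([np.linalg.norm(box[1]-box[0]),np.linalg.norm(box[2]-box[1])],3),"long-axis deg",round(np.degrees(np.arctan2(e[1],e[0])),1))
t=vis[0][420:780,270:1070]; cv2.imwrite("pics/ctop.png",t[:,:,::-1])
s=vis[1][360:1260,390:1230]; cv2.imwrite("pics/cscene.png",cv2.resize(s,(560,600))[:,:,::-1])
E
python3 m.py
```

```text
large [[118.0, 240.4], [326.5, 141.7]] tri [0.4513 0.3391 0.0046] rect centre [0.4496 0.3404] sides [0.044 0.045] long-axis deg -155.6
small [[279.1, 236.3], [256.7, 224.8]] tri [ 0.452  -0.017   0.0122] rect centre [ 0.4506 -0.0176] sides [0.019 0.025] long-axis deg -165.3
spool [[425.4, 159.8], [236.6, 401.3]] tri [ 0.6146 -0.3477  0.0279] rect centre [ 0.6141 -0.3482] sides [0.065 0.047] long-axis deg -64.5
pulley [[120.7, 175.2], [375.8, 152.7]] tri [0.59   0.3261 0.0264] rect centre [0.5934 0.325 ] sides [0.067 0.031] long-axis deg -19.5
bs [[191.1, 169.2], [360.2, 193.0]] tri [0.6045 0.1755 0.0156] rect centre [0.6033 0.1749] sides [0.072 0.073] long-axis deg -168.9
bl [[262.0, 173.4], [325.7, 235.7]] tri [0.5913 0.0172 0.0186] rect centre [0.5913 0.0168] sides [0.093 0.092] long-axis deg -51.7
spin [[347.6, 171.5], [281.1, 314.7]] tri [ 0.5952 -0.1771  0.0057] rect centre [ 0.5945 -0.1775] sides [0.075 0.074] long-axis deg -46.0
cradle [[347.8, 237.8], [209.7, 276.2]] tri [ 0.4448 -0.1708  0.0116] rect centre [ 0.4439 -0.1715] sides [0.069 0.114] long-axis deg -152.9
```

View pics/ctop.png

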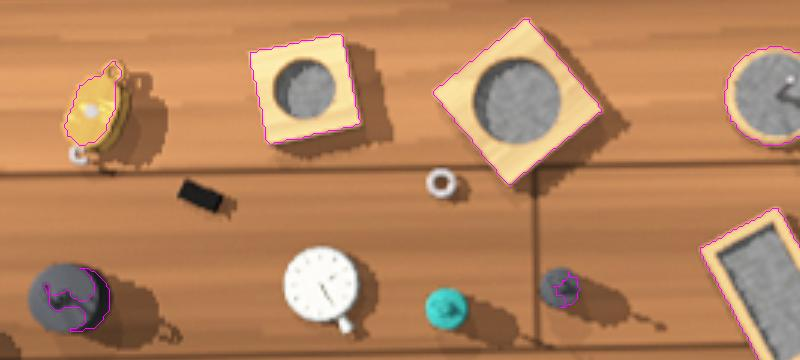

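View pics/cscene.png

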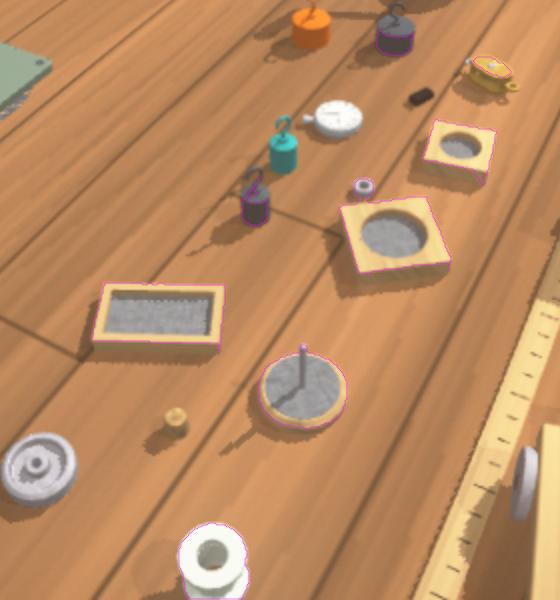

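The crops confirm the choices. The outlined contours fit the holders, the spool and the pulley's top cheek. On the two black masses the masks only caught part of the body, so I'll refine those, along with the rod tip and the spool, from the wrist camera. First move: hover over the spool.

```bash
cat >> h.py <<'E'
def go(x,y,z,yaw=None):
    "row (turn z deg, shift cm) from the present pose to TCP xyz, tool-x yaw in deg (mod 180)"
    s=observe(); T=Ro.from_rotvec(s["ee_rot"]).as_matrix(); d=T.T@(np.array([x,y,z])-s["tcp_pos"])*100
    y0=np.degrees(np.arctan2(T[1,0],T[0,0])); tgt=T[:, 0]*0
    # level the tool too: wanted frame
    if yaw is None: yaw=y0
    c=[]
    for k in(-360,-180,0,180,360):
        q6=np.degrees(np.arctan2(y,x))+90-(yaw+k)
        if abs(q6)<155: c.append((abs(yaw+k-y0),yaw+k))
    yw=np.radians(min(c)[1]); W=np.array([[np.cos(yw),np.sin(yw),0],[np.sin(yw),-np.cos(yw),0],[0,0,-1]]).T
    rv=np.degrees(Ro.from_matrix(T.T@W).as_rotvec())
    print("tcp",s["tcp_pos"].round(4),"yaw",round(y0,1),"-> turn",rv.round(1),"shift cm",d.round(2),"rows>=",int(max(np.linalg.norm(d)/5,np.linalg.norm(rv)/8.59))+1,"t",round(s["time"],2))
def wrist(name):
    s=observe(); im=camera("wrist"); cv2.imwrite(f"pics/{name}.png",im[:,:,::-1]); return im,camera_params("wrist"),(s["tcp_pos"],s["ee_rot"])
E
sed -i 's/tgt=T\[:, 0\]\*0/pass/' h.py
python3 - <<'E'
from h import *
go(.614,-.348,.22,0)
h=cv2.cvtColor(cv2.imread("pics/top0.png"),cv2.COLOR_BGR2HSV)
s=cv2.cvtColor(cv2.imread("pics/scene0.png"),cv2.COLOR_BGR2HSV)
print(h[235:243:2,100:126:3].tolist()); print(s[226,250:268:3].tolist())
E
```

```text
tcp [ 0.2534 -0.5155  0.2236] yaw 26.2 -> turn [-0.1  0.  26.2] shift cm [39.75  0.87  0.37] rows>= 8 t 0.15
[[[6, 42, 146], [109, 17, 120], [108, 14, 94], [110, 20, 113], [109, 19, 108], [111, 17, 104], [107, 18, 102], [111, 21, 85], [105, 38, 27]], [[110, 6, 120], [109, 19, 106], [111, 18, 97], [107, 18, 100], [108, 22, 59], [116, 17, 105], [105, 20, 102], [109, 21, 96], [110, 26, 29]], [[104, 28, 118], [107, 20, 117], [105, 19, 80], [110, 21, 74], [110, 15, 50], [111, 22, 80], [113, 20, 104], [110, 20, 75], [110, 26, 30]], [[135, 5, 111], [109, 18, 111], [108, 14, 88], [98, 26, 40], [120, 13, 60], [110, 19, 79], [105, 21, 97], [102, 15, 86], [98, 32, 32]]]
[[13, 119, 129], [9, 45, 79], [10, 48, 79], [9, 50, 81], [9, 44, 82], [14, 115, 157]]
```

```bash
sed -i 's/(V<95)&(S<110)/(V<150)\&(S<70)/' h.py; python3 -m handwheel '[[[0,0,26,39.7,0.9,0.4,1],[0,0,26,39.7,0.9,0.4,1],[0,0,26,39.7,0.9,0.4,1],[0,0,26,39.7,0.9,0.4,1],[0,0,26,39.7,0.9,0.4,1],[0,0,26,39.7,0.9,0.4,1],[0,0,26,39.7,0.9,0.4,1],[0,0,26,39.7,0.9,0.4,1]]]' 20
python3 - <<'E'
from h import *
wrist("w1"); go(.614,-.348,.22,0)
E
python3 m.py | grep -E "large|small"
```

```text
time: 0.95
tcp_pos: [0.6083, -0.351, 0.2199]
ee_rot: [-3.141, -0.005, 0.001]
force: [0.5, -1.0, 0.2]
gripper_width: 1.0
grip_force: 0.0
tcp [ 0.6149 -0.3458  0.219 ] yaw 0.5 -> turn [-0.2 -0.3  0.5] shift cm [-0.1   0.22 -0.1 ] rows>= 1 t 1.0
large [[112.6, 239.1], [327.1, 136.9]] tri [0.4517 0.3458 0.0161] rect centre [0.4512 0.3455] sides [0.058 0.048] long-axis deg -91.2
small [[276.0, 235.6], [257.4, 221.3]] tri [ 0.4522 -0.011   0.0173] rect centre [ 0.4509 -0.0121] sides [0.027 0.028] long-axis deg -136.2
```

View pics/w1.png

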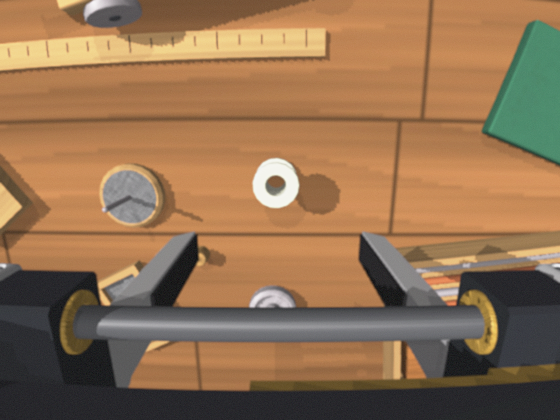

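The wrist view shows the spool at (275,184) with its bore dark, and the spindle at (131,193). Next I'll measure both, casting the wrist rays and crossing them with the top and scene cameras.

Run:
```python
from h import *
im=cv2.imread("pics/w1.png")[:,:,::-1].copy(); s=observe(); pose=(s["tcp_pos"],s["ee_rot"]); p=camera_params("wrist")
pt=camera_params("top"); ps=camera_params("scene")
c=blob(im,(275,184),"white",32); e=cv2.fitEllipse(cv2.convexHull(c)); print("flange wrist",e)
print("spool @.048",plane(ray(p,e[0],pose),.048), "diam",np.linalg.norm(plane(ray(p,(e[0][0]-np.mean(e[1])/2,e[0][1]),pose),.048)-plane(ray(p,(e[0][0]+np.mean(e[1])/2,e[0][1]),pose),.048)))
T=cv2.imread("pics/top0.png"); S=cv2.imread("pics/scene0.png")
# bore centre (top opening): dark hole inside white contour
def hole(im,seed,b):
    g=cv2.cvtColor(im,cv2.COLOR_RGB2HSV)[...,2]; x,y=seed; m=np.zeros_like(g); m[y-b:y+b,x-b:x+b]=(g[y-b:y+b,x-b:x+b]<150)
    n,l,st,ce=cv2.connectedComponentsWithStats(m); k=l[y,x]; return ce[k],st[k]
hs=[]
for i,sd,b in((im,(276,184),13),(T[:,:,::-1].copy(),(429,158),7),(S[:,:,::-1].copy(),(236,394),11)):
    hs.append(hole(i,sd,b)); print("hole",hs[-1])
print("bore tri wrist+top",tri([ray(p,hs[0][0],pose),ray(pt,hs[1][0])]),"all",tri([ray(p,hs[0][0],pose),ray(pt,hs[1][0]),ray(ps,hs[2][0])]))
c=blob(im,(131,195),"pale",36); e=cv2.fitEllipse(cv2.convexHull(c)); print("spindle",e,"@.014",plane(ray(p,e[0],pose),.014))
c=blob(T[:,:,::-1].copy(),(348,172),"pale",26); e2=cv2.fitEllipse(cv2.convexHull(c)); print("top",plane(ray(pt,e2[0]),.014),"tri",tri([ray(p,e[0],pose),ray(pt,e2[0])]))
```

```text
flange wrist ((275.5030212402344, 182.8705596923828), (46.01254653930664, 50.049339294433594), 1.6798185110092163)
spool @.048 [ 0.62463416 -0.3416601   0.048     ] diam 0.049303793294229493
hole (array([274.6959707, 184.6007326]), array([266, 176,  19,  19, 273], dtype=int32))
hole (array([427.55769231, 157.71153846]), array([424, 154,   8,   9,  52], dtype=int32))
hole (array([235.58974359, 398.46153846]), array([229, 393,  14,  12, 117], dtype=int32))
bore tri wrist+top [ 0.61833592 -0.34424932  0.04256979] all [ 0.61735865 -0.34582072  0.03949178]
spindle ((129.63002014160156, 194.96481323242188), (60.67874526977539, 65.87789154052734), 144.38742065429688) @.014 [ 0.60296648 -0.17219361  0.014     ]
top [ 0.59272909 -0.17593623  0.014     ] tri [ 0.59785779 -0.17375375  0.01108855]
```

The arm was still settling when that picture was taken, so the wrist values carry an offset of about 7 mm. I'll descend partway, settle and measure again.

```bash
python3 -m handwheel '[[[0,0,0,0.0,0.0,6,1],[0,0,0,0.0,0.0,6,1],[0,0,0,0,0,6,1],[0,0,0,0,0,6,1],[0,0,0,0,0,6,1]]]'
cat > sp.py <<'E'
from h import *
im,p,pose=wrist("w2"); pt=camera_params("top")
h=cv2.cvtColor(im,cv2.COLOR_RGB2HSV); m=((h[...,2]>150)&(h[...,1]<60)).astype(np.uint8); m[230:]=0
n,l,st,ce=cv2.connectedComponentsWithStats(m); print(sorted([(s[4],c.round().tolist()) for s,c in zip(st[1:],ce[1:])])[-3:])
c=max(cv2.findContours(m,cv2.RETR_EXTERNAL,1)[0],key=cv2.contourArea); e=cv2.fitEllipse(cv2.convexHull(c)); print(e)
X=plane(ray(p,e[0],pose),.048); print("flange@.048",X); 
print("tri with top bore",tri([ray(p,e[0],pose),ray(pt,(427.56,157.71))]))
go(X[0],X[1],.046,0)
E
python3 sp.py
```

```text
time: 1.5
tcp_pos: [0.6074, -0.3538, 0.1632]
ee_rot: [3.139, 0.003, 0.005]
force: [0.2, 0.5, -0.3]
gripper_width: 1.004
grip_force: 0.0
[(np.int32(217), [117.0, 202.0]), (np.int32(292), [83.0, 196.0]), (np.int32(2190), [272.0, 194.0])]
((271.4327087402344, 193.93003845214844), (55.240455627441406, 59.70967102050781), 3.9421310424804688)
flange@.048 [ 0.61726693 -0.34765741  0.048     ]
tri with top bore [ 0.61557512 -0.34789387  0.04171884]
tcp [ 0.6075 -0.3537  0.1633] yaw 0.1 -> turn [ 0.1 -0.2  0.1] shift cm [ 0.94 -0.63 11.73] rows>= 3 t 1.55
```

```bash
python3 -m handwheel '[[[0,0,0,0.9,-0.6,3,1],[0,0,0,0.9,-0.6,8,1],[0,0,0,0.9,-0.6,11.7,1],[0,0,0,0.9,-0.6,11.7,1],[0,0,0,0.9,-0.6,11.7,-1],[0,0,0,0.9,-0.6,11.7,-1],[0,0,0,0.9,-0.6,11.7,-1],[0,0,0,0.9,-0.6,11.7,-1]]]' 15
python3 -c "
from h import *
go(.596,-.176,.16,0)"
```

```text
time: 2.35
tcp_pos: [0.6173, -0.3474, 0.0465]
ee_rot: [3.139, 0.005, 0.006]
force: [-0.9, -0.4, 0.3]
gripper_width: 0.696
grip_force: 0.0
tcp [ 0.6173 -0.3474  0.0465] yaw 0.2 -> turn [ 0.2 -0.2  0.2] shift cm [ -2.04 -17.11 -11.41] rows>= 5 t 2.35
```

```bash
python3 -m handwheel '[[[0,0,0,0,0,0,-1],[0,0,0,0,0,0,-1],[0,0,0,0,0,0,-1],[0,0,0,0,0,0,-1],[0,0,0,0,0,-3,-1],[0,0,0,0,0,-6,-1],[0,0,0,0,0,-11,-1],[0,0,0,0,0,-11,-1]]]' 15
python3 -c "
from h import *
wrist('w3');go(.596,-.176,.15,0)"
```

```text
time: 3.15
tcp_pos: [0.6202, -0.3493, 0.1625]
ee_rot: [3.133, 0.005, 0.02]
force: [0.3, 0.5, -0.3]
gripper_width: 0.495
grip_force: 15.0
tcp [ 0.6187 -0.3481  0.1589] yaw 0.2 -> turn [ 0.3 -0.5  0.2] shift cm [ -2.22 -17.23   0.77] rows>= 4 t 3.2
```

View pics/w3.png

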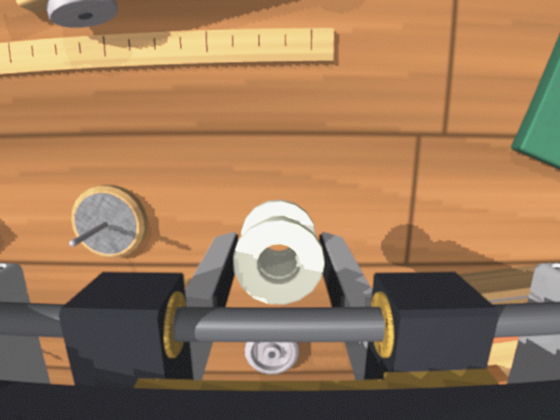

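The spool is held upright, its top flange at (279,261). The spindle foot is at (107,221) and the rod tip at (72,242).

Run:
```python
from h import *
im=cv2.imread("pics/w3.png")[:,:,::-1].copy(); p=camera_params("wrist"); pt=camera_params("top");ps=camera_params("scene"); pose=(np.array([.6202,-.3493,.1625]),np.array([3.133,.005,.02]))
c=blob(im,(110,221),"pale",40); e=cv2.fitEllipse(cv2.convexHull(c)); print(e, plane(ray(p,e[0],pose),.014))
S=cv2.imread("pics/scene0.png")[:,:,::-1].copy(); c=blob(S,(282,320),"pale",28);x,y=c[:,0,:].min(0),c[:,0,:].max(0);print(x,y)
print("rod tip wrist@.072",plane(ray(p,(72,242),pose),.072)," tri with scene",tri([ray(p,(72,242),pose),ray(ps,(281.5,293))]))
im2,p,pose=wrist("w4"); c=blob(im2,(110,221),"pale",40); e=cv2.fitEllipse(cv2.convexHull(c)); print(e, plane(ray(p,e[0],pose),.014))
go(.595,-.1765,.15,0)
```

```text
((105.05076599121094, 222.13925170898438), (74.21573638916016, 77.048095703125), 100.91444396972656) [ 0.59549242 -0.17694702  0.014     ]
[259 292] [303 334]
rod tip wrist@.072 [ 0.59542717 -0.17791793  0.072     ]  tri with scene [ 0.61573231 -0.2151645   0.12730038]
((104.7561264038086, 220.64791870117188), (75.52244567871094, 78.44534301757812), 92.01892852783203) [ 0.59576851 -0.17696463  0.014     ]
tcp [ 0.6168 -0.3468  0.1554] yaw 0.2 -> turn [ 0.1 -0.2  0.2] shift cm [ -2.13 -17.04   0.49] rows>= 4 t 3.25
```

```bash
python3 -m handwheel '[[[0,0,0,-2.1,-17,0,-1],[0,0,0,-2.1,-17,0,-1],[0,0,0,-2.1,-17,0,-1],[0,0,0,-2.1,-17,0,-1],[0,0,0,-2.1,-17,0,-1],[0,0,0,-2.1,-17,0,-1],[0,0,0,-2.1,-17,0,-1],[0,0,0,-2.1,-17,0,-1]]]'
python3 -c "
from h import *
go(.5957,-.177,.061,0)
im=camera('scene');im2=camera('wrist');cv2.imwrite('pics/s5.png',np.hstack([cv2.resize(im[200:400,180:400],None,fx=2,fy=2),cv2.resize(im2,(400,400))[:, :340]])[:,:,::-1])"
```

```text
time: 4.05
tcp_pos: [0.5944, -0.178, 0.1531]
ee_rot: [3.141, 0.002, -0.0]
force: [0.4, -0.3, -0.6]
gripper_width: 0.498
grip_force: 15.0
tcp [ 0.5944 -0.178   0.1531] yaw 0.1 -> turn [0.  0.  0.1] shift cm [ 0.14 -0.1   9.21] rows>= 2 t 4.05
```

View pics/s5.png

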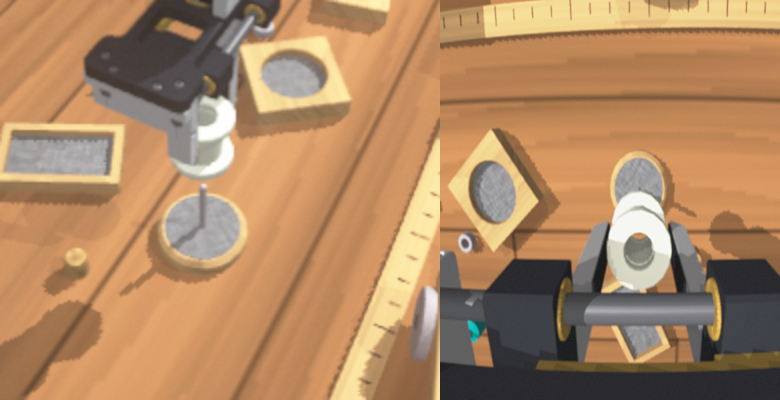

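The spool hangs over the rod: in the left half the rod tip, at (203,188), is centred under the spool's bottom. I'll lower it onto the foot.

```bash
python3 -m handwheel '[[[0,0,0,0.1,-0.1,2.5,-1],[0,0,0,0.1,-0.1,5,-1],[0,0,0,0.1,-0.1,7,-1],[0,0,0,0.1,-0.1,8.3,-1],[0,0,0,0.1,-0.1,9,-1],[0,0,0,0.1,-0.1,9.2,-1],[0,0,0,0.1,-0.1,9.3,-1],[0,0,0,0.1,-0.1,9.3,-1]]]'
```

```text
time: 4.95
tcp_pos: [0.5962, -0.1757, 0.0616]
ee_rot: [3.141, 0.005, 0.003]
force: [0.3, 0.6, -0.0]
gripper_width: 0.496
grip_force: 15.0
```

```bash
python3 -m handwheel '[[[0,0,0,0,0,0.1,-1],[0,0,0,0,0,0.1,0.4],[0,0,0,0,0,0.1,0.6],[0,0,0,0,0,0.1,0.6],[0,0,0,0,0,0.1,0.6],[0,0,0,0,0,-4,0.6],[0,0,0,0,0,-9,0.6],[0,0,0,0,0,-14,0.6]]]'
python3 -c "
from h import *
go(.451,-.0125,.2,90)
im=camera('scene');im2=camera('top');cv2.imwrite('pics/s6.png',np.hstack([cv2.resize(im[200:400,180:400],None,fx=2,fy=2),cv2.resize(im2[120:260,250:370],None,fx=2.857,fy=2.857)])[:,:,::-1])"
```

```text
time: 5.75
tcp_pos: [0.5946, -0.175, 0.2013]
ee_rot: [-3.141, -0.005, 0.003]
force: [1.1, 0.1, -0.5]
gripper_width: 0.802
grip_force: 0.0
tcp [ 0.5946 -0.175   0.2013] yaw 0.2 -> turn [ -0.1   0.  -89.8] shift cm [-14.31 -16.29   0.17] rows>= 11 t 5.75
```

View pics/s6.png

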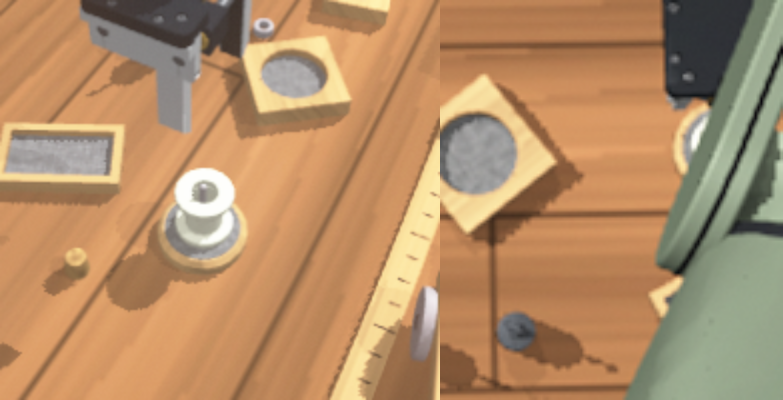

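The spool stands on the foot with the rod showing in its bore, at (203,188). Next is the small mass.

```bash
python3 -m handwheel '[[[0,0,0,-14.3,-16.3,2,0.6],[0,0,0,-14.3,-16.3,2,0.6],[0,0,0,-14.3,-16.3,2,0.6],[0,0,0,-14.3,-16.3,2,0.6],[0,0,0,-14.3,-16.3,2,0.6],[0,0,0,-14.3,-16.3,2,0.6],[0,0,0,-14.3,-16.3,2,0.6],[0,0,0,-14.3,-16.3,2,0.6]]]'
cat > ms.py <<'E'
from h import *; import sys
n,zt=sys.argv[1],float(sys.argv[2]); im,p,pose=wrist(n); pt=camera_params("top")
h=cv2.cvtColor(im,cv2.COLOR_RGB2HSV); m=((h[...,2]<150)&(h[...,1]<70)).astype(np.uint8); m[238:]=0
m=cv2.morphologyEx(m,cv2.MORPH_OPEN,np.ones((5,5)))
N,l,st,ce=cv2.connectedComponentsWithStats(m)
for s,c in zip(st[1:],ce[1:]):
    if s[4]>150: print("blob",s.tolist(),c.round(1),plane(ray(p,c,pose),zt).round(4))
go(*pose[0])
E
python3 ms.py w7 .038
```

```text
time: 6.65
tcp_pos: [0.4535, -0.0139, 0.1812]
ee_rot: [3.141, 0.003, 0.003]
force: [-0.6, 0.2, 1.2]
gripper_width: 0.8
grip_force: 0.0
blob [211, 12, 50, 64, 873] [226.8  35.7] [0.5967 0.031  0.038 ]
blob [60, 15, 27, 44, 506] [69.7 33.6] [0.6023 0.1711 0.038 ]
blob [465, 24, 16, 25, 263] [472.1  35.7] [ 0.6006 -0.1842  0.038 ]
blob [446, 67, 28, 15, 220] [459.7  74.3] [ 0.5674 -0.176   0.038 ]
blob [8, 114, 28, 19, 337] [ 20.8 123. ] [0.5257 0.2296 0.038 ]
blob [260, 180, 31, 34, 822] [275.1 196.4] [ 0.4547 -0.0105  0.038 ]
tcp [ 0.4534 -0.014   0.181 ] yaw 0.1 -> turn [ 0.  -0.1 -0. ] shift cm [ 0.01 -0.   -0.01] rows>= 1 t 6.7
```

View pics/w7.png

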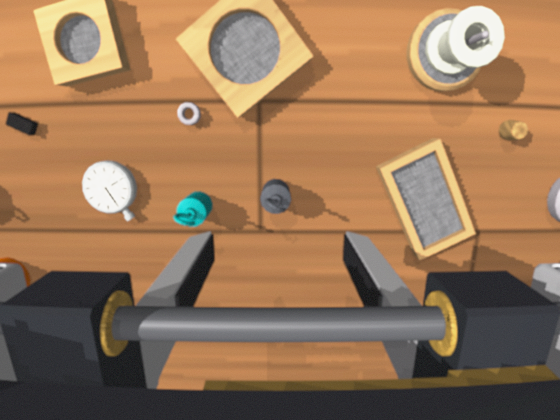

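The wrist view shows the small black mass at (275,197), the turquoise look-alike at (193,209) clear of the fingers, and the cradle at (427,198).

Run:
```python
from h import *
im=cv2.imread("pics/w7.png")[:,:,::-1].copy(); p=camera_params("wrist"); pt=camera_params("top"); s=observe(); pose=(np.array([.4535,-.0139,.1812]),np.array([3.141,.003,.003]))
rt=ray(pt,(276,235.6)); rw=ray(p,(275.1,196.4),pose); X=tri([rt,rw]); print("tri",X,plane(rw,.02),plane(rt,.02))
c=blob(im,(427,198),"pale",62); r=cv2.minAreaRect(c); b=np.array([plane(ray(p,q,pose),.016)[:2] for q in cv2.boxPoints(r)]); e=max(b[1]-b[0],b[2]-b[1],key=np.linalg.norm)
print("cradle",b.mean(0),np.linalg.norm(b[1]-b[0]),np.linalg.norm(b[2]-b[1]),np.degrees(np.arctan2(e[1],e[0])))
for n,sd,bx in(("bs",(78,40),40),("bl",(245,47),30)):
    c=blob(im,sd,"grey",bx); q=cv2.fitEllipse(c); print(n,q,plane(ray(p,q[0],pose),.01))
go(X[0],X[1],.033,0)
```

```text
tri [ 0.45109766 -0.01086514  0.02213528] [ 0.45068216 -0.01028816  0.02      ] [ 0.45112355 -0.01146902  0.02      ]
cradle [ 0.44621016 -0.16944196] 0.07134056761153787 0.11882301301330965 -149.00412576575346
bs ((79.82510375976562, 38.993919372558594), (39.87812042236328, 47.4960823059082), 179.63255310058594) [0.60416081 0.1783633  0.01      ]
bl ((244.55624389648438, 46.762672424316406), (65.1430435180664, 65.3754653930664), 170.01376342773438) [0.59343678 0.01865331 0.01      ]
tcp [ 0.4534 -0.014   0.181 ] yaw 0.1 -> turn [ 0.  -0.1  0.1] shift cm [-0.25 -0.32 14.8 ] rows>= 3 t 6.7
```

```bash
python3 -m handwheel '[[[0,0,0,-0.2,-0.3,5,0.6],[0,0,0,-0.2,-0.3,10,0.6],[0,0,0,-0.2,-0.3,13.5,0.6],[0,0,0,-0.2,-0.3,14.8,0.6],[0,0,0,-0.2,-0.3,14.8,0.6],[0,0,0,-0.2,-0.3,14.8,-1],[0,0,0,-0.2,-0.3,14.8,-1],[0,0,0,-0.2,-0.3,14.8,-1]]]' 25 && python3 -m handwheel '[[[0,0,0,0,0,0,-1],[0,0,0,0,0,0,-1],[0,0,0,0,0,0,-1],[0,0,0,0,0,0,-1],[0,0,0,0,0,0,-1],[0,0,0,0,0,-0.5,-1],[0,0,0,0,0,-1,-1],[0,0,0,0,0,-1,-1]]]'
```

```text
time: 7.5
tcp_pos: [0.4515, -0.0103, 0.034]
ee_rot: [3.141, 0.004, 0.005]
force: [0.1, -0.5, -0.0]
gripper_width: 0.582
grip_force: 0.0
time: 8.3
tcp_pos: [0.4502, -0.0097, 0.043]
ee_rot: [-3.142, -0.005, -0.002]
force: [1.3, -0.4, -1.2]
gripper_width: 0.309
grip_force: 25.0
```

```bash
python3 -m handwheel '[[[0,0,0,0,0,-4,-1],[0,0,0,0,0,-8,-1],[0,0,0,4,-5,-10,-1],[0,0,0,8,-9,-10,-1],[0,0,0,12,-14,-10,-1],[0,0,0,15.3,-18.6,-10,-1],[0,0,0,15.3,-18.6,-10,-1],[0,0,0,15.3,-18.6,-10,-1]]]' && python3 -m handwheel '[[[0,0,0,0,0,0,-1],[0,0,0,0,0,0,-1]]]'
python3 - <<'E'
from h import *
im,p,pose=wrist("w8"); S=camera("scene")
cv2.imwrite('pics/s8.png',np.hstack([cv2.resize(S[80:280,230:430],None,fx=2,fy=2),cv2.resize(im,(400,400))[:,:390]])[:,:,::-1])
go(.604,.176,.045,0)
E
```

```text
time: 9.1
tcp_pos: [0.6045, 0.1811, 0.1418]
ee_rot: [-3.139, -0.012, -0.003]
force: [-0.8, -0.6, -1.3]
gripper_width: 0.314
grip_force: 25.0
time: 9.3
tcp_pos: [0.6012, 0.1759, 0.1418]
ee_rot: [3.141, 0.004, -0.003]
force: [-0.5, -0.0, -1.9]
gripper_width: 0.309
grip_force: 25.0
tcp [0.6014 0.1755 0.1423] yaw 0.1 -> turn [0.  0.1 0.1] shift cm [ 0.27 -0.05  9.73] rows>= 2 t 9.4
```

View pics/s8.png

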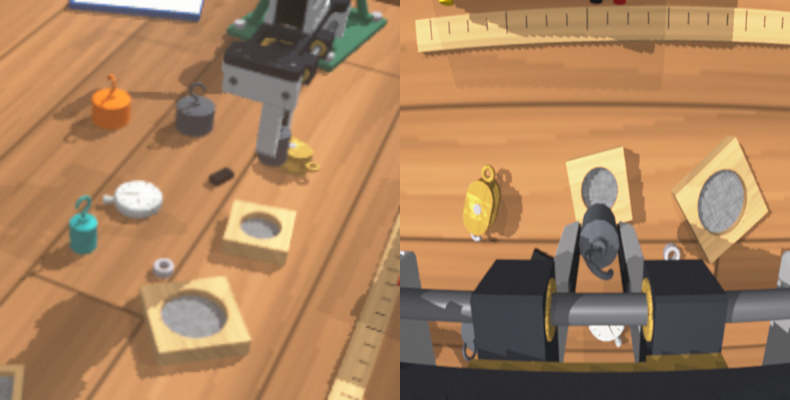

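The mass hangs upright over block_small. In the right half of the picture the well is at (600,187), block_large at (722,200) and the pulley at (482,207). I'll lower the mass and measure block_large and the pulley from the same image.

```bash
python3 -m handwheel '[[[0,0,0,0.3,0,3,-1],[0,0,0,0.3,0,6,-1],[0,0,0,0.3,0,8,-1],[0,0,0,0.3,0,9,-1],[0,0,0,0.3,0,9.5,-1],[0,0,0,0.3,0,9.8,-1],[0,0,0,0.3,0,9.9,-1],[0,0,0,0.3,0,9.9,-1]]]'
python3 - <<'E'
from h import *
im=cv2.imread("pics/w8.png")[:,:,::-1].copy(); p=camera_params("wrist"); pose=(np.array([.6012,.1759,.1418]),np.array([3.141,.004,-.003]))
c=blob(im,(452,211),"grey",42); q=cv2.fitEllipse(c); print("bl",q,plane(ray(p,q[0],pose),.01))
c=blob(im,(452,211),"pale",70); r=cv2.minAreaRect(c); print("bl rect",np.mean([plane(ray(p,q,pose),.02) for q in cv2.boxPoints(r)],0))
c=blob(im,(115,212),"brass",50); r=cv2.minAreaRect(c); b=np.array([plane(ray(p,q,pose),.026)[:2] for q in cv2.boxPoints(r)]); e=max(b[1]-b[0],b[2]-b[1],key=np.linalg.norm)
print("pulley",b.mean(0),np.linalg.norm(b[1]-b[0]),np.linalg.norm(b[2]-b[1]),np.degrees(np.arctan2(e[1],e[0])))
E
```

```text
time: 10.2
tcp_pos: [0.6061, 0.1768, 0.0447]
ee_rot: [-3.141, -0.005, -0.003]
force: [0.0, -0.0, -1.4]
gripper_width: 0.31
grip_force: 25.0
bl ((448.70458984375, 211.0120849609375), (57.407955169677734, 70.51525115966797), 41.38431167602539) [0.59091065 0.01570313 0.01      ]
bl rect [0.60474045 0.03237145 0.02      ]
pulley [0.59298331 0.32270831] 0.06698782945260141 0.041240006066897275 -49.111708636640564
```

```bash
python3 -m handwheel '[[[0,0,0,-0.1,0,0.1,-1],[0,0,0,-0.1,0,0.2,-1],[0,0,0,-0.1,0,0.2,-1]]]'
```

```text
time: 10.5
tcp_pos: [0.6049, 0.1769, 0.043]
ee_rot: [-3.141, -0.005, -0.002]
force: [-1.3, 0.5, 5.2]
gripper_width: 0.311
grip_force: 25.0
```

Contact felt. Release and rise, then hover near the large mass.

```bash
python3 -m handwheel '[[[0,0,0,0,0,0,0.2],[0,0,0,0,0,0,0.2],[0,0,0,0,0,0,0.2],[0,0,0,0,0,0,0.2],[0,0,0,0,0,-3,0.2],[0,0,0,0,0,-6,0.2],[0,0,0,0,0,-10,0.5],[0,0,0,0,0,-14,1]]]'
python3 - <<'E'
from h import *
im,p,pose=wrist("w9"); cv2.imwrite("pics/w9c.png",im[130:300,60:480,::-1])
go(.4515,.346,.18,0)
E
```

```text
time: 11.3
tcp_pos: [0.6037, 0.1766, 0.1821]
ee_rot: [3.141, 0.005, -0.002]
force: [0.3, -0.3, 0.4]
gripper_width: 0.736
grip_force: 0.0
tcp [0.6087 0.1775 0.1913] yaw 0.2 -> turn [-0.1 -0.8  0.2] shift cm [-15.68 -16.9    0.95] rows>= 5 t 11.35
```

View pics/w9c.png

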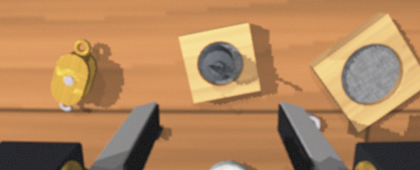

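The small mass stands in its well, at (220,62) in the crop.

```bash
python3 -m handwheel '[[[0,0,0,-15.4,-16.9,0,1],[0,0,0,-15.4,-16.9,0,1],[0,0,0,-15.4,-16.9,0,1],[0,0,0,-15.4,-16.9,0,1],[0,0,0,-15.4,-16.9,0,1],[0,0,0,-15.4,-16.9,0,1],[0,0,0,-15.4,-16.9,0,1],[0,0,0,-15.4,-16.9,0,1]]]' && python3 -m handwheel '[[[0,0,0,0,0,0,1],[0,0,0,0,0,0,1]]]'
cat > lg.py <<'E'
from h import *
im,p,pose=wrist("w10"); pt=camera_params("top")
c=blob(im,(276,200),"black",45); mo=cv2.moments(c); u=(mo['m10']/mo['m00'],mo['m01']/mo['m00']); rw=ray(p,u,pose); rt=ray(pt,(112.6,239.1))
X=tri([rw,rt]); print(u,cv2.boundingRect(c),"tri",X,plane(rw,.018),plane(rt,.018)); go(X[0],X[1],.033,0)
c=blob(im,(200,60),"brass",140); r=cv2.minAreaRect(c); b=np.array([plane(ray(p,q,pose),.026)[:2] for q in cv2.boxPoints(r)]); e=max(b[1]-b[0],b[2]-b[1],key=np.linalg.norm)
print("pulley",r,b.mean(0),np.linalg.norm(b[1]-b[0]),np.linalg.norm(b[2]-b[1]),np.degrees(np.arctan2(e[1],e[0])))
E
python3 lg.py
```

```text
time: 12.15
tcp_pos: [0.4506, 0.3445, 0.1814]
ee_rot: [3.141, 0.003, 0.001]
force: [0.4, -0.0, 0.3]
gripper_width: 1.0
grip_force: 0.0
time: 12.35
tcp_pos: [0.4507, 0.3443, 0.1814]
ee_rot: [3.141, 0.002, 0.0]
force: [-0.2, -0.4, 0.5]
gripper_width: 0.999
grip_force: 0.0
(277.87237163814183, 193.43048084759576) (253, 167, 51, 53) tri [0.45052386 0.34494345 0.01800573] [0.45015368 0.34521108 0.018     ] [0.45087316 0.34465162 0.018     ]
tcp [0.4505 0.3445 0.1814] yaw 0.1 -> turn [ 0.  -0.   0.1] shift cm [-0.   -0.05 14.84] rows>= 3 t 12.4
pulley ((298.008056640625, 41.33646011352539), (37.33196258544922, 77.14927673339844), 21.250505447387695) [0.59121863 0.32738492] 0.06582268969938435 0.03281540739694491 -22.214186717653092
```

View pics/w10.png

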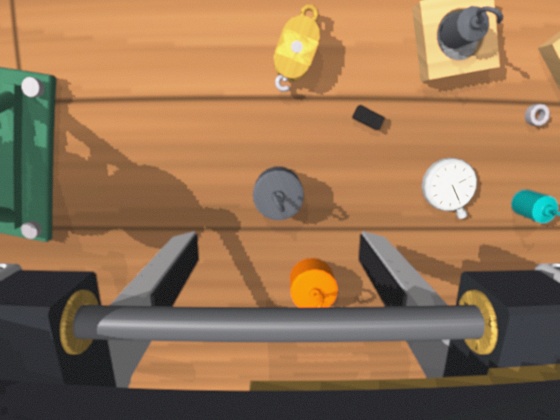

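The wrist view shows the large black mass at (278,193), straight under the tool, the orange decoy at (314,283) nearer the base, and the pulley at (298,41).

```bash
python3 -m handwheel '[[[0,0,0,0,-0.1,5,1],[0,0,0,0,-0.1,10,1],[0,0,0,0,-0.1,13.5,1],[0,0,0,0,-0.1,14.8,1],[0,0,0,0,-0.1,14.8,1],[0,0,0,0,-0.1,14.8,-1],[0,0,0,0,-0.1,14.8,-1],[0,0,0,0,-0.1,14.8,-1]]]' 40 && python3 -m handwheel '[[[0,0,0,0,0,0,-1],[0,0,0,0,0,0,-1],[0,0,0,0,0,0,-1],[0,0,0,0,0,0,-1],[0,0,0,0,0,0,-1],[0,0,0,0,0,-0.5,-1],[0,0,0,0,0,-1,-1],[0,0,0,0,0,-1,-1]]]'
```

```text
time: 13.2
tcp_pos: [0.4515, 0.3472, 0.0359]
ee_rot: [-3.139, -0.005, -0.006]
force: [-0.1, -0.3, -0.6]
gripper_width: 0.784
grip_force: 0.0
time: 14.0
tcp_pos: [0.4494, 0.3466, 0.0434]
ee_rot: [-3.141, -0.005, 0.0]
force: [0.3, -0.7, -5.5]
gripper_width: 0.52
grip_force: 40.0
```

```bash
python3 -m handwheel '[[[0,0,0,0,0,-4,-1],[0,0,0,0,0,-8,-1],[0,0,0,2,4,-10,-1],[0,0,0,4,8,-10,-1],[0,0,0,6,12,-10,-1],[0,0,0,8,16,-10,-1],[0,0,0,10,20,-10,-1],[0,0,0,12,24,-10,-1]]]' && python3 -m handwheel '[[[0,0,0,1,4,0,-1],[0,0,0,2.1,8,0,-1],[0,0,0,2.1,8.6,0,-1],[0,0,0,2.1,8.6,0,-1],[0,0,0,2.1,8.6,0,-1],[0,0,0,2.1,8.6,0,-1]]]'
python3 - <<'E'
from h import *
im,p,pose=wrist("w11"); S=camera("scene")
cv2.imwrite('pics/s11.png',np.hstack([cv2.resize(S[130:330,200:400],None,fx=2,fy=2),cv2.resize(im,(400,400))[:,:390]])[:,:,::-1])
go(.592,.0172,.046,0)
E
```

```text
time: 14.8
tcp_pos: [0.5704, 0.1053, 0.1427]
ee_rot: [-3.141, -0.005, 0.002]
force: [0.6, 0.4, -5.0]
gripper_width: 0.518
grip_force: 40.0
time: 15.4
tcp_pos: [0.591, 0.0222, 0.143]
ee_rot: [-3.141, -0.007, 0.002]
force: [-0.4, 0.6, -5.7]
gripper_width: 0.522
grip_force: 40.0
tcp [0.5913 0.0222 0.1434] yaw 0.3 -> turn [-0.   0.   0.3] shift cm [0.07 0.5  9.74] rows>= 2 t 15.5
```

View pics/s11.png

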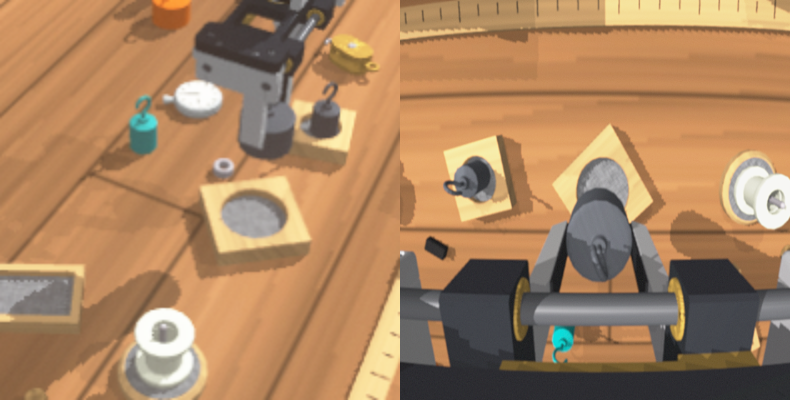

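The mass hangs level above the large well. I'll lower it until contact.

```bash
python3 -m handwheel '[[[0,0,0,0.1,0.5,3,-1],[0,0,0,0.1,0.5,6,-1],[0,0,0,0.1,0.5,8,-1],[0,0,0,0.1,0.5,9,-1],[0,0,0,0.1,0.5,9.5,-1],[0,0,0,0.1,0.5,9.8,-1],[0,0,0,0.1,0.5,9.8,-1],[0,0,0,0.1,0.5,9.8,-1]]]' && python3 -m handwheel '[[[0,0,0,0,0,0.1,-1],[0,0,0,0,0,0.1,-1]]]'
```

```text
time: 16.3
tcp_pos: [0.5939, 0.0156, 0.0468]
ee_rot: [3.141, 0.005, 0.004]
force: [0.3, -0.2, -6.0]
gripper_width: 0.52
grip_force: 40.0
time: 16.5
tcp_pos: [0.5932, 0.0156, 0.0451]
ee_rot: [3.141, 0.005, 0.002]
force: [-1.1, -0.7, -5.5]
gripper_width: 0.521
grip_force: 40.0
```

```bash
python3 -m handwheel '[[[0,0,0,-0.1,-0.1,0.1,-1],[0,0,0,-0.1,-0.1,0.2,-1],[0,0,0,-0.1,-0.1,0.2,-1]]]'
```

```text
time: 16.8
tcp_pos: [0.5924, 0.0165, 0.044]
ee_rot: [3.141, 0.005, 0.002]
force: [-3.4, 0.1, 4.8]
gripper_width: 0.52
grip_force: 40.0
```

```bash
python3 -m handwheel '[[[0,0,0,0,0,0,0.4],[0,0,0,0,0,0,0.5],[0,0,0,0,0,0,0.5],[0,0,0,0,0,0,0.5],[0,0,0,0,0,-3,0.5],[0,0,0,0,0,-7,0.5],[0,0,0,0,0,-12,0.5],[0,0,0,0,0,-14,0.5]]]'
python3 - <<'E'
from h import *
go(.59,.326,.18,-22)
E
```

```text
time: 17.6
tcp_pos: [0.5948, 0.0164, 0.1882]
ee_rot: [3.141, 0.005, 0.014]
force: [-0.9, -0.1, 0.1]
gripper_width: 0.751
grip_force: 0.0
tcp [0.5948 0.0164 0.1882] yaw 0.2 -> turn [-0.  -0.5 22.2] shift cm [ -0.39 -30.96   0.78] rows>= 7 t 17.6
```

```bash
python3 -m handwheel '[[[0,0,22,-0.3,-31,0.2,0.5],[0,0,22,-0.3,-31,0.2,0.5],[0,0,22,-0.3,-31,0.2,0.5],[0,0,22,-0.3,-31,0.2,0.5],[0,0,22,-0.3,-31,0.2,0.5],[0,0,22,-0.3,-31,0.2,0.5],[0,0,22,-0.3,-31,0.2,0.5],[0,0,22,-0.3,-31,0.2,0.5]]]' && python3 -m handwheel '[[[0,0,0,0,0,0,0.5],[0,0,0,0,0,0,0.5],[0,0,0,0,0,0,0.5]]]'
cat > pl.py <<'E'
from h import *
im,p,pose=wrist("w12"); pt=camera_params("top")
def m(im,p,pose,seed,b):
    c=blob(im,seed,"brass",b)
    k=np.zeros(im.shape[:2],np.uint8); cv2.drawContours(k,[c],-1,1,-1)
    w=9 if pose else 5
    k=cv2.morphologyEx(k,cv2.MORPH_OPEN,cv2.getStructuringElement(2,(w*2+1,w*2+1)))   # drops the eye
    c=max(cv2.findContours(k,cv2.RETR_EXTERNAL,1)[0],key=cv2.contourArea); mo=cv2.moments(c); u=(mo['m10']/mo['m00'],mo['m01']/mo['m00'])
    r=cv2.minAreaRect(c); B=np.array([plane(ray(p,q,pose),.026)[:2] for q in cv2.boxPoints(r)]); e=max(B[1]-B[0],B[2]-B[1],key=np.linalg.norm)
    print(np.round(u,1),"rect ctr",B.mean(0).round(4),np.linalg.norm(B[1]-B[0]).round(3),np.linalg.norm(B[2]-B[1]).round(3),"deg",np.degrees(np.arctan2(e[1],e[0])).round(1),plane(ray(p,u,pose),.026).round(4)); return u
u=m(im,p,pose,(276,190),75); v=m(cv2.imread("pics/top0.png")[:,:,::-1].copy(),pt,None,(121,177),24)
X=tri([ray(p,u,pose),ray(pt,v)]); print("tri",X); go(X[0],X[1],.030,-22)
E
python3 pl.py
```

```text
time: 18.4
tcp_pos: [0.5871, 0.329, 0.18]
ee_rot: [3.086, -0.589, -0.0]
force: [0.7, -0.7, -0.7]
gripper_width: 0.746
grip_force: 0.0
time: 18.7
tcp_pos: [0.5883, 0.3246, 0.1806]
ee_rot: [3.084, -0.599, -0.0]
force: [0.2, -0.7, -0.0]
gripper_width: 0.749
grip_force: 0.0
[274.9 196.1] rect ctr [0.5878 0.3284] 0.055 0.031 deg -22.8 [0.5882 0.3284 0.026 ]
[120.1 176.4] rect ctr [0.5875 0.3273] 0.052 0.031 deg -19.5 [0.5875 0.3275 0.026 ]
tri [0.58786987 0.3284196  0.02370655]
tcp [0.5883 0.3248 0.1807] yaw -22.0 -> turn [ 0. -0.  0.] shift cm [-0.18 -0.32 15.07] rows>= 4 t 18.75
```

View pics/w12.png

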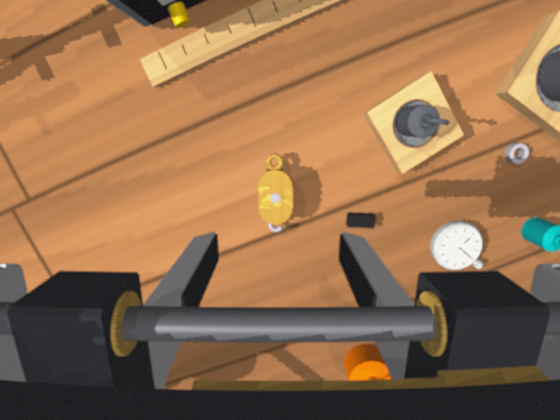

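The pulley is at (275,196) with its length along the tool's x. The toolbox and the toaster are clear. Descend and grip.

```bash
python3 -m handwheel '[[[0,0,1,-0.2,-0.3,5,0.5],[0,0,1,-0.2,-0.3,10,0.5],[0,0,1,-0.2,-0.3,13.5,0.5],[0,0,1,-0.2,-0.3,15.1,0.5],[0,0,1,-0.2,-0.3,15.1,0.5],[0,0,1,-0.2,-0.3,15.1,-1],[0,0,1,-0.2,-0.3,15.1,-1],[0,0,1,-0.2,-0.3,15.1,-1]]]' 25 && python3 -m handwheel '[[[0,0,0,0,0,0,-1],[0,0,0,0,0,0,-1],[0,0,0,0,0,0,-1],[0,0,0,0,0,0,-1],[0,0,0,0,0,0,-1],[0,0,0,0,0,-1,-1],[0,0,0,0,0,-2,-1],[0,0,0,0,0,-2,-1]]]'
python3 - <<'E'
from h import *
P=[camera_params("top"),camera_params("scene")]
# cradle long axis from top0 rim
c=blob(cv2.imread("pics/top0.png")[:,:,::-1].copy(),(349,239),"pale",36); r=cv2.minAreaRect(c); b=np.array([plane(ray(P[0],q),.016)[:2] for q in cv2.boxPoints(r)]); print(b.mean(0)); 
go(.444,-.1715,.16,28)
E
```

```text
time: 19.55
tcp_pos: [0.5891, 0.3309, 0.0325]
ee_rot: [-3.077, 0.621, -0.007]
force: [0.0, 0.2, 0.7]
gripper_width: 0.533
grip_force: 0.0
time: 20.35
tcp_pos: [0.5884, 0.3309, 0.0515]
ee_rot: [-3.077, 0.621, -0.005]
force: [0.6, -0.3, -1.6]
gripper_width: 0.359
grip_force: 25.0
[ 0.44377798 -0.17073144]
tcp [0.5884 0.3309 0.0515] yaw -22.8 -> turn [ -0.1  -0.2 -50.8] shift cm [  6.21  51.88 -10.98] rows>= 11 t 20.35
```

```bash
python3 -m handwheel '[[[0,0,0,0,0,-4,-1],[0,0,0,0,0,-8,-1],[0,0,0,0,0,-11,-1],[0,0,-7,0.5,4,-11,-1],[0,0,-14,1,8,-11,-1],[0,0,-21,1.5,12,-11,-1],[0,0,-28,2,16,-11,-1],[0,0,-35,2.5,20,-11,-1]]]'
python3 -c "
from h import *
go(.444,-.171,.16,28)"
```

```text
time: 21.15
tcp_pos: [0.5318, 0.1349, 0.1595]
ee_rot: [3.123, 0.342, 0.0]
force: [1.1, -0.4, -2.1]
gripper_width: 0.354
grip_force: 25.0
tcp [0.5318 0.1349 0.1595] yaw 12.5 -> turn [  0.   -0.  -15.5] shift cm [-15.18  27.97  -0.06] rows>= 7 t 21.15
```

```bash
python3 -m handwheel '[[[0,0,-15.5,-15.2,28,0,-1],[0,0,-15.5,-15.2,28,0,-1],[0,0,-15.5,-15.2,28,0,-1],[0,0,-15.5,-15.2,28,0,-1],[0,0,-15.5,-15.2,28,0,-1],[0,0,-15.5,-15.2,28,0,-1],[0,0,-15.5,-15.2,28,0,-1],[0,0,-15.5,-15.2,28,0,-1]]]' && python3 -m handwheel '[[[0,0,0,0,0,0,-1],[0,0,0,0,0,0,-1],[0,0,0,0,0,0,-1]]]'
python3 - <<'E'
from h import *
im,p,pose=wrist("w13")
h=cv2.cvtColor(im,cv2.COLOR_RGB2HSV).astype(int)
# held pulley: brass between the fingers, as height-of-hold check ; tray rim: pale
for k,sd,b in(("brass",(276,250),90),):
    c=blob(im,sd,k,b); r=cv2.minAreaRect(c); print(k,np.round(r[0],1),np.round(r[1],1),round(r[2],1))
    M=[plane(ray(p,q,pose),pose[0][2]-.004)[:2] for q in cv2.boxPoints(r)]; e=max(M[1]-M[0],M[2]-M[1],key=np.linalg.norm); print(np.mean(M,0),np.degrees(np.arctan2(e[1],e[0])))
T=camera("top"); c=blob(T,(349,239),"pale",40); r=cv2.minAreaRect(c); print("top tray visible",r)
go(.444,-.171,.039,28)
E
```

```text
time: 21.95
tcp_pos: [0.4423, -0.1726, 0.1598]
ee_rot: [3.051, 0.743, 0.001]
force: [1.1, -0.2, -1.7]
gripper_width: 0.36
grip_force: 25.0
time: 22.25
tcp_pos: [0.4433, -0.1683, 0.1594]
ee_rot: [-3.049, -0.754, -0.0]
force: [1.1, -0.0, -2.8]
gripper_width: 0.36
grip_force: 25.0
brass [278.2 236.5] [117.4  61.6] 67.8
[ 0.45151924 -0.16328116] -129.79168397108637
top tray visible ((353.5, 238.5), (79.0, 69.0), 90.0)
tcp [ 0.4433 -0.1685  0.1595] yaw 27.8 -> turn [-0.  -0.  -0.2] shift cm [-0.06  0.26 12.05] rows>= 3 t 22.35
```

```bash
python3 -m handwheel '[[[0,0,0,0,0.2,4,-1],[0,0,0,0,0.2,7.5,-1],[0,0,0,0,0.2,10,-1],[0,0,0,0,0.2,11,-1],[0,0,0,0,0.2,11.5,-1],[0,0,0,0,0.2,11.7,-1],[0,0,0,0,0.2,11.8,-1],[0,0,0,0,0.2,11.8,-1]]]' && python3 -m handwheel '[[[0,0,0,0,0,0.1,-1],[0,0,0,0,0,0.2,-1],[0,0,0,0,0,0.2,-1]]]'
```

```text
time: 23.15
tcp_pos: [0.4449, -0.172, 0.0427]
ee_rot: [3.049, 0.751, 0.003]
force: [-0.3, -0.3, -1.5]
gripper_width: 0.356
grip_force: 25.0
time: 23.45
tcp_pos: [0.4439, -0.1715, 0.0397]
ee_rot: [3.05, 0.751, 0.0]
force: [0.1, 0.3, -1.7]
gripper_width: 0.355
grip_force: 25.0
```

```bash
python3 -m handwheel '[[[0,0,0,0,0,0.1,-1],[0,0,0,0,0,0.1,-1]]]'; python3 -m handwheel '[[[0,0,0,0,0,0.1,-1],[0,0,0,0,0,0.1,-1]]]'
```

```text
time: 23.65
tcp_pos: [0.444, -0.1715, 0.0386]
ee_rot: [3.05, 0.751, 0.0]
force: [0.4, -0.5, -1.9]
gripper_width: 0.358
grip_force: 25.0
time: 23.85
tcp_pos: [0.444, -0.1715, 0.0385]
ee_rot: [-3.05, -0.752, 0.001]
force: [-2.6, 1.3, 6.4]
gripper_width: 0.356
grip_force: 25.0
```

Contact came at the floor height. Release and withdraw.

```bash
python3 -m handwheel '[[[0,0,0,0,0,0,0],[0,0,0,0,0,0,0],[0,0,0,0,0,0,0],[0,0,0,0,0,0,0],[0,0,0,0,0,-3,0.2],[0,0,0,0,0,-7,0.2],[0,0,0,0,0,-12,0.2],[0,0,0,0,0,-16,0.2]]]' && python3 -m handwheel '[[[0,0,0,-12,0,0,0.2],[0,0,0,-12,0,0,0.2],[0,0,0,-12,0,0,0.2],[0,0,0,-12,0,0,0.2],[0,0,0,-12,0,0,0.2]]]'
python3 - <<'E'
from h import *
im,p,pose=wrist("w14"); T=camera("top"); S=camera("scene"); cv2.imwrite("pics/t14.png",T[:,:,::-1]); cv2.imwrite("pics/s14.png",S[:,:,::-1])
X=np.array([.4445,-.171,.026]); M=p["mount"]; Rw=Ro.from_rotvec(pose[1]).as_matrix(); Xc=M[:3,:3].T@(Rw.T@(X-pose[0])-M[:3,3])
u=cv2.projectPoints(Xc.reshape(1,3),np.zeros(3),np.zeros(3),p["camera_matrix"],p["D"])[0].ravel(); print("expected px",u)
h=cv2.cvtColor(im,cv2.COLOR_RGB2HSV).astype(int); x,y=u.astype(int)
print(h[y,x],"row H",h[y,max(0,x-60):x+60:6,0].tolist(),"S",h[y,max(0,x-60):x+60:6,1].tolist())
m=((h[...,0]>19)&(h[...,0]<32)&(h[...,1]>150)).astype(np.uint8); k=np.zeros_like(m);k[max(0,y-60):y+60,max(0,x-60):x+60]=1;m*=k
m=cv2.morphologyEx(m,cv2.MORPH_OPEN,np.ones((9,9)))
for c in cv2.findContours(m,cv2.RETR_EXTERNAL,1)[0]:
    r=cv2.minAreaRect(c); B=np.array([plane(ray(p,q,pose),.034)[:2] for q in cv2.boxPoints(r)]); e=max(B[1]-B[0],B[2]-B[1],key=np.linalg.norm); print(cv2.contourArea(c),B.mean(0).round(4),np.linalg.norm(B[1]-B[0]).round(3),np.linalg.norm(B[2]-B[1]).round(3),np.degrees(np.arctan2(e[1],e[0])).round(1))
a=cv2.imread("pics/top0.png")[:,:,::-1].copy()
for n,sd,b in(("clock",(197,236),18),("wheel",(425,235),18)):
    for i in(a,T):
        c=blob(i,sd,"grey" if n=="wheel" else "white",b); print(n,np.mean(c[:,0],0).round(1))
pt=camera_params("top")
for n,sd,b,z in(("large",(263,174),17,.046),("small",(192,170),10,.048)):
    h=cv2.cvtColor(T,cv2.COLOR_RGB2HSV).astype(int); mm=np.zeros(T.shape[:2],np.uint8); q=slice(sd[1]-b,sd[1]+b),slice(sd[0]-b,sd[0]+b)
    mm[q]=((h[...,2]<125)&(h[...,1]<60))[q]; mo=cv2.moments(mm,True); c=(mo['m10']/mo['m00'],mo['m01']/mo['m00']); print(n,c,mo['m00'],plane(ray(pt,c),z-.01))
E
```

```text
time: 24.65
tcp_pos: [0.4442, -0.1715, 0.1999]
ee_rot: [3.049, 0.751, 0.002]
force: [0.3, -0.9, 0.2]
gripper_width: 0.604
grip_force: 0.0
time: 25.15
tcp_pos: [0.3379, -0.2272, 0.1976]
ee_rot: [3.051, 0.749, 0.001]
force: [0.6, -1.0, -0.8]
gripper_width: 0.6
grip_force: 0.0
expected px [278.74805483  68.43901791]
[165   4 230] row H [14, 14, 13, 13, 13, 22, 8, 18, 25, 25, 165, 24, 24, 18, 13, 20, 13, 13, 13, 14] S [141, 140, 142, 141, 137, 104, 23, 116, 152, 99, 4, 114, 156, 139, 32, 110, 137, 136, 139, 139]
477.0 [ 0.4293 -0.1787] 0.029 0.018 -62.4
387.5 [ 0.4607 -0.1618] 0.026 0.014 -62.4
clock [197.7 236.2]
clock [197.8 236.2]
wheel [424.5 234.9]
wheel [424.5 234.9]
large (262.3531409168082, 172.74193548387098) 589.0 [0.58910108 0.01604091 0.036     ]
small (191.3245283018868, 168.61509433962263) 265.0 [0.60024119 0.17076076 0.038     ]
```

The pulley lies centred in the tray: centre (0.445, -0.170), angle 28°. The wheel and clock have not moved, and both masses touched down at well-floor height. Handing in.

```bash
python3 -c "
from bench import *
print(finish_job())"
```

```text
the job is handed in; nothing more can be done
None
```

I put all four pieces back in their own holders, left the wheel and stop-clock where they lay, and handed the job in at about 25 s of the 96 s; no verdict came back.

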